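# Set the foam tool tray right again

### The job

Put the tape measure, the large wrench, the small wrench and the marker each into its own cutout of the foam tool tray, lying flat on the cutout's floor (the tape measure standing on its base). The marker and the small wrench were put away in the wrong cutouts, so those must be cleared before their owners fit in. Either end of a tool may point away. Leave the pencil where it lies.

Things in the scene. Friction and masses are not known exactly. Their poses are not given: they have to be found in the camera images.
- large_wrench: Large combination wrench, bright steel, 178 long (its y) x 26 wide x 6 mm; origin centre of its underside. Flat shank 8 mm wide between the heads (y from -70 to 70), from 1 to 4 mm above the underside: grip across it (along x) at the middle. Starts loose on the bench.
- small_wrench: Small combination wrench, bright steel, 157 long (its y) x 22 wide x 5 mm; origin centre of its underside. Flat shank 8 mm wide (y from -62 to 62), from 1 to 4 mm above the underside: grip across it at the middle. Starts in the large wrench's cutout.
- marker_mid (a point): Middle (centre of the section) of the felt marker, white with a black cap, 135 long (its y) x 16 mm thick, round: it may roll. Starts in the small wrench's cutout.
- tape_measure: Yellow and black pocket tape measure, 39 wide (its x) x 91 long (its y, steel end hook included; the case runs from y = -28 to 45) x 70 mm high, standing on its base; origin centre of its underside. Grip across the 39 mm width, about 45 mm up, at y = 8 mm. Starts loose on the bench.
- bay_large: Foam insert for the large wrench, fixed in the red tray, order varies. 67 wide (x), 208 mm long (y); origin centre of its underside; charcoal top at z = 26 mm, yellow cutout floor at z = 12; tray rim up to 4 mm higher. Bone-shaped, 194 mm long: 42 mm wide at the heads (|y| > 56), 26 mm wide between. A finger trough (|y| < 28 mm, full width, floor z = 4): grip there; tips can go below the tool.
- bay_small: Foam insert for the small wrench, fixed in the red tray, order varies. 67 wide (x), 208 mm long (y); origin centre of its underside; charcoal top at z = 26 mm, yellow cutout floor at z = 12; tray rim up to 4 mm higher. Bone-shaped, 173 mm long: 38 mm wide at the heads (|y| > 50), 26 mm wide between. A finger trough (|y| < 28 mm, full width, floor z = 4): grip there; tips can go below the tool.
- bay_marker: Foam insert for the marker, fixed in the red tray, order varies. 67 wide (x), 208 mm long (y); origin centre of its underside; charcoal top at z = 26 mm, yellow cutout floor at z = 12; tray rim up to 4 mm higher. Straight cutout 151 x 33 mm. A finger trough (|y| < 28 mm, full width, floor z = 4): grip there; tips can go below the tool.
- bay_tape: Foam insert for the tape measure, fixed in the red tray, order varies. 67 wide (x), 208 mm long (y); origin centre of its underside; charcoal top at z = 26 mm, yellow cutout floor at z = 12; tray rim up to 4 mm higher. Rectangular cutout 107 x 55 mm, centred, without a trough; the tape stands up out of it.
- pencil: Green pencil, 117 mm long (its y), 7 mm thick, lying between the tray and the bench's front edge. It has no cutout; leave it alone. (A mug and a red screwdriver lie farther back, also not part of the job.)

How it is judged:
By the outcome, as a careful person would: the job done as asked, in the order asked, and still so for the second after the job is handed in, with the robot touching nothing.
It also fails if it takes over 109 s, if anything falls off the work surface, if the arm or the gripper's body presses on something with over 40 N, if the wrist force passes 120 N, or if a joint passes its speed limit or range.

### The arm

A 6-joint arm with a two-finger parallel gripper is mounted at the origin on a cart in front of the work surface, level with it; the furniture and walls round the work are solid. World frame = base frame: x ahead of the robot, y to its left, z up, the work surface at z = 0. Lengths are in m, angles in rad, forces in N, time in s.
With the tool pointing down it reaches from about 0.325 to 0.775 m from the base axis. Payload 5.5 kg.
Tool frame: the origin (TCP) lies between the finger pads; the fingertips stand ctrl.tcp_to_tips ahead of it and the grasp point (between the pads) lies 5 mm behind it (ctrl.tcp_to_tips is the distance from the TCP to the fingertips, in m); z points along the fingers, y is the line along which they close (so a half turn about z gives the same grasp; the last joint's range is limited). The gripper opens to 85 mm and grips with 20 to 120 N. Pads are 22 mm wide; open, the fingers measure 114 mm over their backs; the gripper's body (76 mm by 85 mm) begins 54 mm behind the grasp point. The pads swing forward as they close: fully open they stand 13 mm farther back than shut.
Start: joints at [1.269, 0.091, 1.231, -0, 1.82, -0.057], TCP at [0.145, 0.582, 0.245] pointing down, gripper open.
Joint ranges: [-2.87, 2.87], [-0.86, 2.18], [0.17, 2.46], [-1.51, 4.65], [0.06, 2.69], [-2.65, 2.65]. Speed limits (rad/s): [2.57, 2.57, 3.01, 3.14, 3.14, 3.14].

### API

Orientations are given as a rotation vector (axis times angle).
In Python, from plant import observe, grab_frame, sign_off, ctrl gives the robot as it stands.
- The arm moves only by the tool play_rows, never from a script. Its argument "motion" is one flat list of numbers, 7 for each row, row after row: the closure, from 0 (fully open) to 1 (shut), then the shift along the tool's x, y, z as a fraction of full scale, then the turn, a rotation vector about the tool's x, y, z as a fraction of full scale. A call has 1 to 5 rows; each row shifts and turns the commanded pose from where the row before left it, along the tool's axes as they then stand; what a row does not reach is not made up. Full scale, the value 1, is 100 cm for a shift and 4 degrees for a turn. A row lasts 1/10 s, in which the tool goes at most 50 mm and 8.59 degrees, less where a joint would pass 70% of its speed; a pose out of reach is approached as far as the arm can. A call with a number of a shift or a turn outside -1 to 1 is refused whole. A call with a gripper value outside its range is refused whole. The fingers move at their own pace and stop on an object; the grip force is fixed at half the most. Time passes only in rows, so rows that do not move let the fingers close. It gives the time, the measured TCP pose, the force, the opening and the grip force at its end, in the units of the state.
- observe(): the state, without advancing time (a new reading comes with each control period).
- grab_frame(name): name is "side" or "top"; returns a dict with "pixels" (480x640x3 uint8, red, green, blue), "z_map" (480x640 float32, m along the optical axis (not along the pixel's ray), 0 where there is no reading), "intrinsics" (3x3 intrinsics, pixels), "rvec" (rotation vector, rad) and "tvec" (3), from world to camera coordinates, as OpenCV has them. Camera axes: x right, y down, z forward; pixel columns grow to the right and rows downward; lengths in m; the calibration is good to about 2 mm. A picture is of the moment at which its call begins.
- sign_off(): hands the job in; it is judged then, once.
The state is a dict: "time_s": time; "joint_positions": joint angles; "qd": joint speeds; "tau": joint torques, N m; "position": TCP position; "ee_rot": TCP orientation; "wrist_force": force on the tool from outside, world axes, zero at the start; "torque": the same for the moment, N m; "gripper_width": finger opening in m; "gripper_force": force on a finger pad.
Only numpy, scipy, OpenCV 4.12 (cv2) and the standard library are available. Lean on these libraries where they do the work, as an engineer would, in place of code of your own. Each camera call takes 0.05 s, during which the arm holds its last target. There are 200 camera calls.

## Working session

There is one attempt and no reset: what is moved stays moved. The work goes in short steps, Python scripts to look and compute and a tool call to move; the robot and the scene stay as the last step left them, time stands still between calls to the robot, and variables do not carry over. Pictures are saved under pics/ and viewed, at most 14 in all, crops included, and the job is handed in when it is done.

Besides the shell and the picture viewer there is one more tool, called after ">>>" as name(argument=value, ...) on one line, values as JSON. play_rows: Moves the arm, as the interface text tells. Its arguments: {"type":"object","properties":{"motion":{"type":"array"}},"required":["motion"]}

```bash
mkdir -p pics; ls
python3 - <<'E'
from plant import observe, grab_frame, ctrl
import cv2,numpy as np
print(observe()); print([a for a in dir(ctrl) if a[0]!='_'], ctrl.tcp_to_tips)
for n in("top","side"):
    f=grab_frame(n); cv2.imwrite(f"pics/{n}0.png",f["pixels"][...,::-1]); np.savez(f"{n}0.npz",**f)
    R=cv2.Rodrigues(f["rvec"])[0]; print(n,f["intrinsics"],-R.T@np.ravel(f["tvec"]),R.T)
E
```

```text
pics
{'time_s': 0.0, 'joint_positions': array([ 1.26928900e+00,  9.18746564e-02,  1.23190378e+00,  4.67881951e-06,
        1.81979551e+00, -5.67161811e-02]), 'qd': array([ 0.00097601,  0.0011129 ,  0.00126914,  0.00061591, -0.00172654,
       -0.00063603]), 'tau': array([-1.12379417e-03, -4.58738852e+01, -4.18018484e+01, -2.23670022e-04,
        1.16709532e-02,  1.11770868e-05]), 'position': array([0.14534526, 0.58186385, 0.24413128]), 'ee_rot': array([-3.83512079e-01, -3.11773440e+00,  3.06079918e-03]), 'wrist_force': array([-0.44481634, -0.21084324,  0.36034309]), 'torque': array([-0.00061207, -0.02982355, -0.00199237]), 'gripper_force': 0.0, 'gripper_width': 0.08561155476489497}
['MotionError', 'tcp_to_tips'] 0.014
top [[567.70821924   0.         318.28069973]
 [  0.         567.70821924 236.16854491]
 [  0.           0.           1.        ]] [ 0.43597395 -0.18203403  0.95230975] [[-0.02375791 -0.99730948  0.06934958]
 [-0.99970978  0.02397741  0.00233435]
 [-0.00399089 -0.06927399 -0.99758969]]
side [[459.5396116    0.         327.32595111]
 [  0.         459.5396116  236.37858576]
 [  0.           0.           1.        ]] [0.25611725 0.57717537 0.48805595] [[-0.94723576 -0.1357454   0.29037493]
 [-0.32031808  0.43440078 -0.84183864]
 [-0.01186337 -0.890432   -0.45496166]]
```

View pics/top0.png

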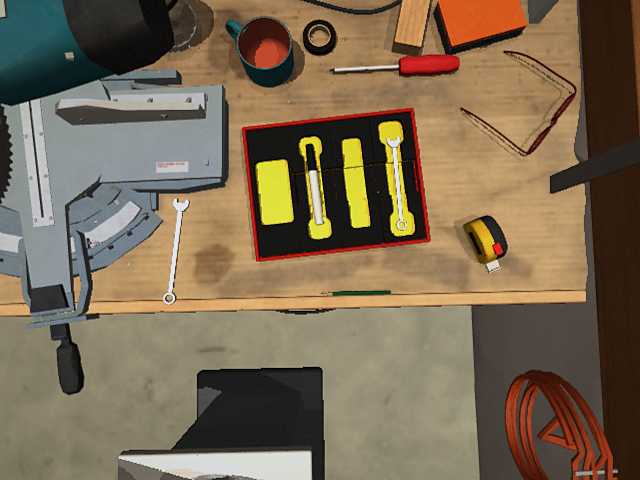

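View pics/side0.png

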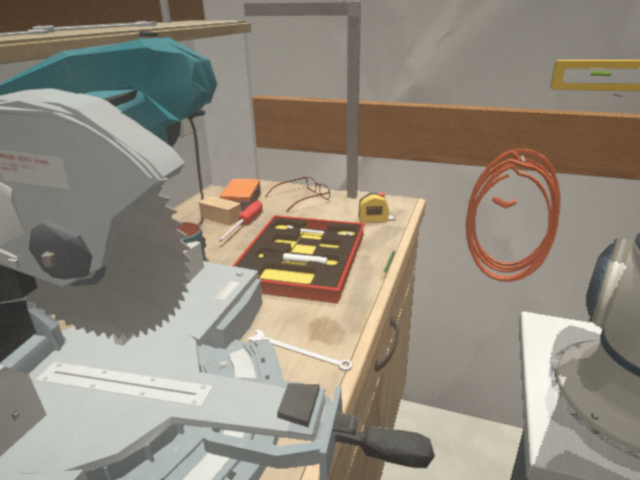

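Top view: bays left to right are tape (274,192), small with the marker in it (318,188), marker empty (355,183), and large with the small wrench in it (397,180). The large wrench lies at (176,250) next to a saw, and the tape at (487,243). The side view shows the saw standing high on the left.

```bash
cat > h.py <<'E'
import numpy as np,cv2
from plant import observe, grab_frame, ctrl
def load(n): return dict(np.load(n))
def cloud(f):
    K=f["intrinsics"];R=cv2.Rodrigues(f["rvec"])[0];t=np.ravel(f["tvec"]);z=f["z_map"]
    v,u=np.mgrid[:480,:640]
    c=np.stack([(u-K[0,2])*z/K[0,0],(v-K[1,2])*z/K[1,1],z],-1)
    return np.where(z[...,None]>0,(c-t)@R,np.nan)
def ray(f,uv,z):
    K=f["intrinsics"];R=cv2.Rodrigues(f["rvec"])[0];t=np.ravel(f["tvec"])
    uv=np.atleast_2d(uv).astype(float)
    d=np.c_[(uv-K[[0,1],[2,2]])/K[0,0],np.ones(len(uv))]@R; o=-R.T@t
    return o+d*((z-o[2])/d[:,2])[:,None]
def rect(f,mask,z):
    """centre, long-axis dir, size in world of biggest contour of a mask at height z"""
    cs,_=cv2.findContours(mask.astype(np.uint8),cv2.RETR_EXTERNAL,cv2.CHAIN_APPROX_NONE)
    c=max(cs,key=cv2.contourArea)[:,0]
    p=ray(f,c,z)[:,:2]*1000
    (cx,cy),(w,h),a=cv2.minAreaRect(p.astype(np.float32))
    if w<h: w,h,a=h,w,a+90
    return np.round([cx,cy,w,h,(a+90)%180-90],1)
E
python3 - <<'E'
from h import *
f=load("top0.npz");P=cloud(f);px=f["pixels"].astype(int)
hsv=cv2.cvtColor(f["pixels"],cv2.COLOR_RGB2HSV).astype(int);H,S,V=hsv[...,0],hsv[...,1],hsv[...,2]
def box(m,u0,u1,v0,v1):
    o=np.zeros_like(m);o[v0:v1,u0:u1]=m[v0:v1,u0:u1];return o
yel=(H>22)&(H<36)&(S>120)&(V>120)
steel=(S<50)&(V>150)
print("tray",rect(f,box((((H<8)|(H>172))&(S>150)),235,435,100,265),.03))
for n,u0,u1 in(("tapebay",250,298),("smallbay",298,335),("markerbay",338,373),("largebay",376,420)):
    print(n,rect(f,box(yel if 'small' not in n and 'large' not in n else (yel|steel|((S<60)&(V>60)&False)),u0,u1,115,245),.0125))
print("marker white",rect(f,box(steel,300,335,130,245),.022))
m=box(steel,376,420,120,240);print("swr",rect(f,m,.0155),np.argwhere(m)[[0,-1]])
m=box(steel,150,200,190,310);print("lwr",rect(f,m,.004))
t=box((P[...,2]>.03)&(P[...,2]<.1),450,520,200,285);print("tape",rect(f,t,.05),np.nanmax(P[...,2][t]))
t=box((P[...,2]>.06)&(P[...,2]<.1),450,520,200,285);print("tapetop",rect(f,t,.07),np.nanmedian(P[...,2][t]))
print("bench z",np.nanmedian(P[255:285,240:300,2]))
# height map, 5cm grid
g={}
Q=P.reshape(-1,3);Q=Q[~np.isnan(Q[:,0])]
print("x rows; y cols from .55 to -.6")
for x in np.arange(.75,-.05,-.05):
    r=[]
    for y in np.arange(.5,-.7,-.05):
        s=Q[(abs(Q[:,0]-x)<.025)&(abs(Q[:,1]-y)<.025)]
        r.append("%4d"%(s[:,2].max()*1000) if len(s) else "  --")
    print("%.2f"%x,*r)
Q2=cloud(load("side0.npz")).reshape(-1,3);Q2=Q2[~np.isnan(Q2[:,0])]
print("side")
for x in np.arange(.75,-.05,-.05):
    r=[]
    for y in np.arange(.5,-.7,-.05):
        s=Q2[(abs(Q2[:,0]-x)<.025)&(abs(Q2[:,1]-y)<.025)]
        r.append("%4d"%(s[:,2].max()*1000) if len(s) else "  --")
    print("%.2f"%x,*r)
E
```

```text
tray [ 585.7 -209.4  285.7  223.7  -84.8]
tapebay [ 577.6 -107.9  106.5   53.9    5.3]
smallbay [ 583.8 -175.9  172.5   37.1    5.3]
markerbay [ 589.8 -242.9  150.8   33.8    5.3]
largebay [ 596.1 -312.   193.5   40.     5.2]
marker white [ 565.9 -176.9   89.7   12.9    5.8]
swr [ 586.7 -312.1  154.7   20.5    2.6] [[137 397]
 [229 403]]
lwr [483.5  59.7 176.3  25.7  -6.3]
tape [ 488.9 -450.8   70.3   48.8   22.5] 0.07198048422290983
tapetop [ 485.3 -450.4   49.8   39.    19.4] 0.06511495283377669
bench z -0.0009026140478718742
x rows; y cols from .55 to -.6
0.75   --   --   --   --   36   79   78   79   78   84  383   96   91   90    5    4   23   28   28    4    4   35  262   12
0.70   --   --   --   --   78  168  165  412  411  412  412   78   35   40   36   35   35   36    4   33    4   34  262   23
0.65   --   --   --   --   79  177  322  396  398  397  386   77   33   32   33   32   33   34    3   33   35   42  261   28
0.60   --   --   --   --   78  188   79   80   79   83   84   76   32   34   33   29   31   35    5    4    5  271  265   17
0.55   --   --   --   34   78  193 
[... 2771 characters left out ...]
  --   --   --   --   --   --   --   -- -775 -772 -776   82  164  486  486
0.20   --   --   --   --   --   --   --   --   --   --   --   --   --   --   --   --   -- -777 -774 -773  107  250  486  485
0.15   --   --   --   --   --   --   --    1    1    1    1    1    1    1   --   --   --   -- -776 -774  162  371  485  485
0.10   --   --   --   --   --   --   --    1    8  198  216  214    1    0   --   --   --   -- -774 -771  -73  372  484  484
0.05   --   --   --   --   --   --   --    1   15  203  228  226   12    1   --   --   --   -- -778 -773 -774  374  484  484
-0.00   --   --   --   --   --   --   --   --   14   29   --   --   --   --   --   --   --   --   --   --  312  374  483  454
```

Run:
```python
import cv2
a=cv2.imread("pics/top0.png")
b=cv2.resize(a[100:265,235:435],(800,660),interpolation=cv2.INTER_CUBIC)[:600]
cv2.imwrite("pics/c1.png",b)
l=cv2.resize(a[190:310,150:205],None,fx=5,fy=5,interpolation=cv2.INTER_CUBIC)
t=cv2.resize(a[200:290,450:530],None,fx=6,fy=6,interpolation=cv2.INTER_CUBIC)
import numpy as np
o=np.zeros((600,800,3),np.uint8);o[:600,:275]=l;o[:540,300:780]=t
cv2.imwrite("pics/c2.png",o)
```

```text
(no output)
```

View pics/c2.png

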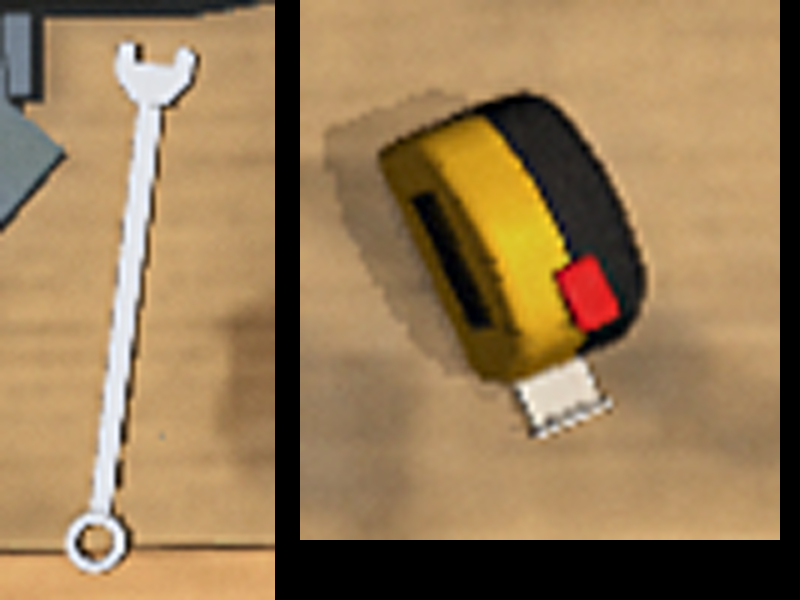

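The crop shows the large wrench with its open jaw far away at (155,75) and its ring near at (97,542). The tape's hook points toward the robot and slightly right at (562,395). Bay sizes and the 67 mm pitch match the data. Next I refine the tape from its cloud and plan the first approach, keeping to the negative yaw branch and staying in front of the saw.

```bash
cat >> h.py <<'E'
from scipy.spatial.transform import Rotation as Ro
def down(yaw):  # tool z down, tool y (closing line) at yaw degrees in world
    c,s=np.cos(np.radians(yaw)),np.sin(np.radians(yaw))
    return Ro.from_matrix(np.array([[-s,c,0],[c,s,0],[0,0,-1.]])) if False else Ro.from_matrix(np.column_stack([np.cross([c,s,0],[0,0,-1]),[c,s,0],[0,0,-1]]))
def plan(wps,start=None):
    """wps: (xyz mm, yaw, closure, rows). prints rows (shift m, turn/4deg), emulating rounding"""
    s=observe();p,R=(np.array(s["position"]),Ro.from_rotvec(s["ee_rot"])) if start is None else start
    k=0
    for xyz,yaw,cl,n in wps:
        T=np.array(xyz)/1000
        for i in range(n):
            d=np.round(R.inv().apply((T-p)/(n-i)),3)+0.
            w=np.round((R.inv()*down(yaw)).as_rotvec(degrees=True)/4/(n-i),2)+0.
            if abs(w).max()>1 or np.linalg.norm(d)>.0501: print("!!")
            print(*[f"{v:g}" for v in [cl,*d,*w]],sep=",",end=",\n" if k%5<4 else "\n\n"); k+=1
            p=p+R.apply(d);R=R*Ro.from_rotvec(w*4,degrees=True)
    print("end",np.round(p*1000,1),np.degrees(np.arctan2(*R.apply([0,1,0])[1::-1])))
    return p,R
def st():
    s=observe();R=Ro.from_rotvec(s["ee_rot"])
    print("t%.1f"%s["time_s"],np.round(s["position"]*1000,1),"yaw %.1f"%np.degrees(np.arctan2(*R.apply([0,1,0])[1::-1])),"F",np.round(s["wrist_force"],1),"w %.1f f %.1f"%(s["gripper_width"]*1000,s["gripper_force"]),"q",np.round(s["joint_positions"],2))
E
python3 - <<'E'
from h import *
f=load("top0.npz");P=cloud(f);q=P[200:285,450:525].reshape(-1,3);q=q[(q[:,2]>.035)&(q[:,2]<.1)]*1000
print(cv2.minAreaRect(q[:,:2].astype(np.float32)),len(q))
f2=load("side0.npz");P=cloud(f2);q=P[185:230,350:405].reshape(-1,3);q=q[(q[:,2]>.035)&(q[:,2]<.1)]*1000
print(cv2.minAreaRect(q[:,:2].astype(np.float32)),len(q))
st()
plan([((360,0,245),-20,.62,24),((588,-175,150),-84.6,.62,17)])
E
```

```text
((488.74224853515625, -451.65625), (70.57270050048828, 40.85106658935547), 22.503576278686523) 1198
((516.803466796875, -509.15093994140625), (69.584716796875, 177.3973846435547), 24.53839874267578) 435
t0.1 [145.4 581.9 244.2] yaw 76.0 F [-0.3  0.3  0.4] w 85.5 f 0.0 q [ 1.27  0.09  1.23 -0.    1.82 -0.06]
0.62,-0.015,-0.021,0,0,0,1,
0.62,-0.016,-0.02,0,0,0,1,
0.62,-0.017,-0.019,0,0,0,1,
0.62,-0.019,-0.018,0,0,0,1,
0.62,-0.02,-0.017,0,0,0,1

0.62,-0.021,-0.015,0,0,0,1,
0.62,-0.022,-0.014,0,0,0,1,
0.62,-0.023,-0.012,0,0,0,1,
0.62,-0.024,-0.01,0,0,0,1,
0.62,-0.024,-0.009,0,0,0,1

0.62,-0.025,-0.007,0,0,0,1,
0.62,-0.025,-0.005,0,0,0,1,
0.62,-0.026,-0.004,0,0,0,1,
0.62,-0.026,-0.002,0,0,0,1,
0.62,-0.026,0,0,0,0,1

0.62,-0.026,0.002,0,0,0,1,
0.62,-0.025,0.004,0,0,0,1,
0.62,-0.025,0.005,0,0,0,1,
0.62,-0.025,0.007,0,0,0,1,
0.62,-0.024,0.009,0,0,0.01,1

0.62,-0.023,0.011,0,0,0,1,
0.62,-0.023,0.012,0,0,0.01,1,
0.62,-0.022,0.014,0,0,0,1,
0.62,-0.021,0.015,0,0,0.01,0.99,
0.62,-0.005,0.016,0.006,0,0,0.95

0.62,-0.004,0.016,0.006,0,0,0.95,
0.62,-0.003,0.017,0.006,0,0,0.95,
0.62,-0.002,0.017,0.005,0,0,0.95,
0.62,-0.001,0.017,0.006,0,0,0.95,
0.62,0.001,0.017,0.005,0,0,0.95

0.62,0.002,0.017,0.006,0,0,0.95,
0.62,0.003,0.017,0.005,0,0,0.95,
0.62,0.004,0.016,0.006,0,0,0.95,
0.62,0.005,0.016,0.005,0,0,0.95,
0.62,0.006,0.016,0.006,0,0,0.95

0.62,0.007,0.015,0.005,0,0,0.95,
0.62,0.008,0.015,0.006,0,0,0.95,
0.62,0.009,0.014,0.005,0,0,0.95,
0.62,0.01,0.014,0.006,0,0,0.95,
0.62,0.01,0.013,0.005,0,0,0.95

0.62,0.011,0.013,0.006,-0.01,0,0.95,
end [ 587.5 -175.   149.9] -84.58623113294125
```

>>> play_rows(motion=[0.62,-0.015,-0.021,0,0,0,1,0.62,-0.016,-0.02,0,0,0,1,0.62,-0.017,-0.019,0,0,0,1,0.62,-0.019,-0.018,0,0,0,1,0.62,-0.02,-0.017,0,0,0,1])

```text
time_s: 0.6
position: [0.1907, 0.4598, 0.2446]
ee_rot: [-0.923, -3.003, 0.002]
wrist_force: [0.5, 0.5, 0.1]
gripper_width: 0.0328
gripper_force: 0.0
```

>>> play_rows(motion=[0.62,-0.021,-0.015,0,0,0,1,0.62,-0.022,-0.014,0,0,0,1,0.62,-0.023,-0.012,0,0,0,1,0.62,-0.024,-0.01,0,0,0,1,0.62,-0.024,-0.009,0,0,0,1])

```text
time_s: 1.1
position: [0.2354, 0.3383, 0.2448]
ee_rot: [-1.431, -2.797, 0.001]
wrist_force: [-0.4, -0.1, 0.3]
gripper_width: 0.0327
gripper_force: 0.0
```

>>> play_rows(motion=[0.62,-0.025,-0.007,0,0,0,1,0.62,-0.025,-0.005,0,0,0,1,0.62,-0.026,-0.004,0,0,0,1,0.62,-0.026,-0.002,0,0,0,1,0.62,-0.026,0,0,0,0,1])

```text
time_s: 1.6
position: [0.2796, 0.2164, 0.2449]
ee_rot: [-1.894, -2.506, 0.001]
wrist_force: [0.6, -0.4, -0.1]
gripper_width: 0.0328
gripper_force: 0.0
```

>>> play_rows(motion=[0.62,-0.026,0.002,0,0,0,1,0.62,-0.025,0.004,0,0,0,1,0.62,-0.025,0.005,0,0,0,1,0.62,-0.025,0.007,0,0,0,1,0.62,-0.024,0.009,0,0,0,1])

```text
time_s: 2.1
position: [0.3239, 0.0958, 0.245]
ee_rot: [-2.301, -2.139, 0.0]
wrist_force: [0.9, 0.6, 0.1]
gripper_width: 0.0325
gripper_force: 0.0
```

>>> play_rows(motion=[0.62,-0.023,0.011,0,0,0,1,0.62,-0.023,0.012,0,0,0,1,0.62,-0.022,0.014,0,0,0,1,0.62,-0.021,0.015,0,0,0,1,0.62,-0.005,0.016,0.006,0,0,0.95])

```text
time_s: 2.6
position: [0.3732, -0.0121, 0.2398]
ee_rot: [2.635, 1.708, 0.001]
wrist_force: [1.5, 0.0, 0.3]
gripper_width: 0.0325
gripper_force: 0.0
```

>>> play_rows(motion=[0.62,-0.004,0.016,0.006,0,0,0.95,0.62,-0.003,0.017,0.006,0,0,0.95,0.62,-0.002,0.017,0.005,0,0,0.95,0.62,-0.001,0.017,0.006,0,0,0.95,0.62,0.001,0.017,0.005,0,0,0.95])

```text
time_s: 3.1
position: [0.4405, -0.0626, 0.2104]
ee_rot: [-2.88, -1.253, 0.001]
wrist_force: [0.9, 0.3, 0.3]
gripper_width: 0.0325
gripper_force: 0.0
```

>>> play_rows(motion=[0.62,0.002,0.017,0.006,0,0,0.95,0.62,0.003,0.017,0.005,0,0,0.95,0.62,0.004,0.016,0.006,0,0,0.95,0.62,0.005,0.016,0.005,0,0,0.95,0.62,0.006,0.016,0.006,0,0,0.95])

```text
time_s: 3.6
position: [0.5086, -0.113, 0.1826]
ee_rot: [-3.048, -0.76, 0.001]
wrist_force: [-0.2, 0.3, 0.3]
gripper_width: 0.0324
gripper_force: 0.0
```

>>> play_rows(motion=[0.62,0.007,0.015,0.005,0,0,0.95,0.62,0.008,0.015,0.006,0,0,0.95,0.62,0.009,0.014,0.005,0,0,0.95,0.62,0.01,0.014,0.006,0,0,0.95,0.62,0.01,0.013,0.005,0,0,0.95])

```text
time_s: 4.1
position: [0.5748, -0.1642, 0.1552]
ee_rot: [-3.131, -0.247, 0.002]
wrist_force: [0.4, -0.8, 0.4]
gripper_width: 0.0322
gripper_force: 0.0
```

>>> play_rows(motion=[0.62,0.011,0.013,0.006,0,0,0.95,0.62,0,0,0,0,0,0,0.62,0,0,0,0,0,0])

```text
time_s: 4.4
position: [0.587, -0.1747, 0.1495]
ee_rot: [-3.137, -0.149, 0.003]
wrist_force: [1.0, 0.1, 0.0]
gripper_width: 0.0324
gripper_force: 0.0
```

Run:
```python
from h import *
st()
plan([((588,-175,40),-84.6,.62,4),((588,-175,21),-84.6,.62,2),])
f=grab_frame("side"); cv2.imwrite("pics/s1.png",cv2.resize(f["pixels"][150:330,200:440,::-1],(800,600),interpolation=cv2.INTER_CUBIC))
```

```text
t4.4 [ 587.  -174.7  149.5] yaw -84.6 F [1.  0.1 0. ] w 32.4 f 0.0 q [-0.34  0.13  1.36  0.    1.66  1.13]
0.62,0,0,0.027,0,0.01,0,
0.62,0,0,0.028,0,0,0,
0.62,0.001,0,0.027,-0.01,0.01,0.01,
0.62,0,0,0.028,0,0,0,
0.62,0,0,0.009,0,0,0

0.62,0,0,0.01,0,0,0,
end [ 587.9 -174.6   20.5] -84.59074361691574
```

View pics/s1.png

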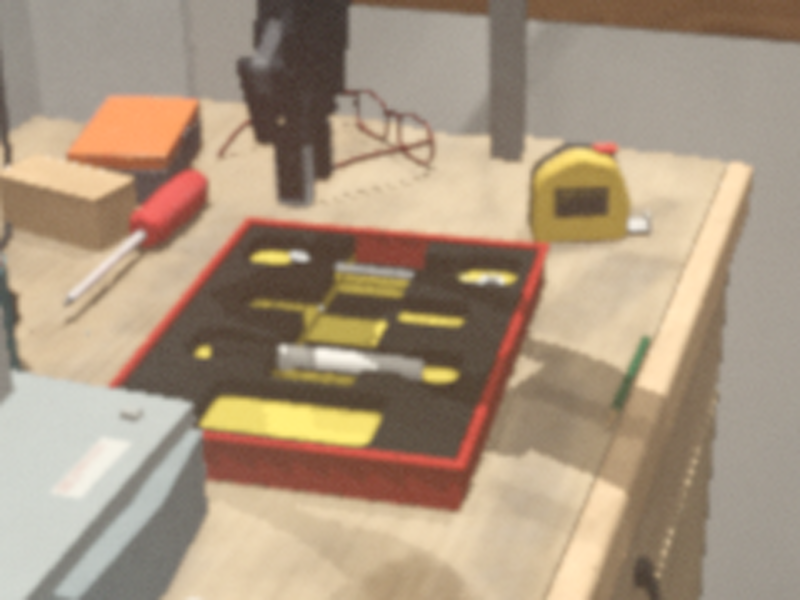

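The gripper's tip shows at (290,190), above the tray. The marker lies across the trough at (350,360), so I'm going down.

>>> play_rows(motion=[0.62,0,0,0.027,0,0,0,0.62,0.001,0,0.028,0,0,0,0.62,0,0,0.027,0,0,0,0.62,0,0,0.028,0,0,0,0.62,0,0,0,0,0,0])

```text
time_s: 4.95
position: [0.5855, -0.1733, 0.0359]
ee_rot: [-3.135, -0.149, 0.011]
wrist_force: [-0.3, 0.1, -0.2]
gripper_width: 0.0324
gripper_force: 0.0
```

>>> play_rows(motion=[0.62,0,0,0.009,0,0,0,0.62,0,0,0.009,0,0,0,0.62,0,0,0,0,0,0])

```text
time_s: 5.25
position: [0.5884, -0.1747, 0.0222]
ee_rot: [-3.138, -0.148, 0.0]
wrist_force: [-1.0, 0.8, -1.1]
gripper_width: 0.0326
gripper_force: 0.0
```

>>> play_rows(motion=[1,0,0,0,0,0,0,1,0,0,0,0,0,0,1,0,0,0,0,0,0,1,0,0,0,0,0,0])

```text
time_s: 5.65
position: [0.5891, -0.1751, 0.0234]
ee_rot: [3.137, 0.147, 0.003]
wrist_force: [-0.1, 0.0, 4.4]
gripper_width: 0.0136
gripper_force: 58.9
```

>>> play_rows(motion=[1,0,0,-0.02,0,0,0,1,0,0,-0.03,0,0,0,1,0,0,-0.02,0,0,0,1,0,0,0,0,0,0])

```text
time_s: 6.05
position: [0.5903, -0.1754, 0.0965]
ee_rot: [3.136, 0.147, 0.01]
wrist_force: [-0.7, -0.0, -0.1]
gripper_width: 0.0134
gripper_force: 58.6
```

>>> play_rows(motion=[1,-0.002,0.023,0,0,0,0,1,-0.002,0.023,0,0,0,0,1,-0.001,0.022,0,0,0,0,1,0,0,0,0,0,0,1,0,0,0,0,0,0])

```text
time_s: 6.55
position: [0.5893, -0.2429, 0.0907]
ee_rot: [-3.137, -0.146, 0.003]
wrist_force: [0.9, 0.8, 0.3]
gripper_width: 0.0136
gripper_force: 58.6
```

Run:
```python
from h import *
st()
f=grab_frame("side"); cv2.imwrite("pics/s2.png",cv2.resize(f["pixels"][150:330,200:440,::-1],(800,600),interpolation=cv2.INTER_CUBIC))
f=grab_frame("top"); cv2.imwrite("pics/t2.png",cv2.resize(f["pixels"][100:265,235:435,::-1],(720,594),interpolation=cv2.INTER_CUBIC))
```

```text
t6.5 [ 589.3 -242.9   90.7] yaw -84.7 F [0.9 0.8 0.3] w 13.6 f 58.6 q [-0.44  0.22  1.37  0.    1.56  1.03]
```

View pics/s2.png

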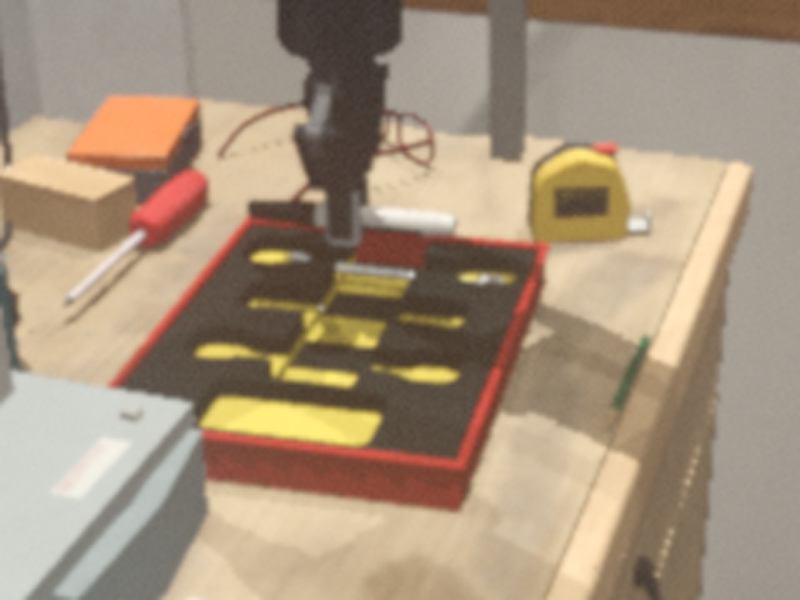

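The marker is held level, cap at (280,210) and white end at (455,222). I lower it and release.

>>> play_rows(motion=[1,0,0,0.024,0,0,0,1,0,0,0.024,0,0,0,1,0,0,0.012,0,0,0,1,0,0,0.006,0,0,0,1,0,0,0,0,0,0])

```text
time_s: 7.15
position: [0.5896, -0.2424, 0.0256]
ee_rot: [-3.137, -0.148, 0.002]
wrist_force: [0.5, 0.0, -0.4]
gripper_width: 0.0138
gripper_force: 58.6
```

>>> play_rows(motion=[0.85,0,0,0,0,0,0,0.7,0,0,0,0,0,0,0.62,0,0,0,0,0,0,0.62,0,0,0,0,0,0])

```text
time_s: 7.55
position: [0.5902, -0.2432, 0.0271]
ee_rot: [3.138, 0.147, 0.002]
wrist_force: [-0.5, -0.8, -0.4]
gripper_width: 0.0325
gripper_force: 0.0
```

>>> play_rows(motion=[0.62,0,0,-0.02,0,0,0,0.62,0,0,-0.04,0,0,0,0.62,0,0,-0.04,0,0,0,0.62,0,0,0,0,0,0])

```text
time_s: 7.95
position: [0.5927, -0.2444, 0.1349]
ee_rot: [3.132, 0.147, 0.018]
wrist_force: [0.7, 0.5, 0.9]
gripper_width: 0.0319
gripper_force: 0.0
```

Run:
```python
from h import *
st()
f=grab_frame("side"); np.savez("s3.npz",**f)
R=cv2.Rodrigues(f["rvec"])[0];K=f["intrinsics"]
for n,p in(("small wr mid",(.5867,-.3121,.016)),("large bay",(.596,-.312,.012))):
    print(n,cv2.projectPoints(np.array([p]),f["rvec"],f["tvec"],K,None)[0].ravel())
# steel pixels in the trough of large bay, from side
P=cloud(f);hsv=cv2.cvtColor(f["pixels"],cv2.COLOR_RGB2HSV)
m=(hsv[...,1]<60)&(hsv[...,2]>120)&(abs(P[...,1]+.312)<.03)&(abs(P[...,0]-.59)<.11)&(P[...,2]<.04)
uv=np.argwhere(m)[:,::-1]
for p in ray(f,uv,.016)[::6]: print(np.round(p*1000))
plan([((589,-312,124),-86.4,.66,2),((587,-312,40),-87.4,.66,3),((587,-312,21.5),-87.4,.66,2)])
```

```text
t8.0 [ 592.7 -244.4  134.9] yaw -84.6 F [0.7 0.5 0.9] w 31.9 f 0.0 q [-0.44  0.2   1.31  0.    1.62  1.03]
small wr mid [317.48409141 231.67500082]
large bay [313.72644307 232.70660658]
[ 666. -325.   16.]
[ 664. -314.   16.]
[ 628. -314.   16.]
[ 615. -318.   16.]
[ 626. -309.   16.]
[ 613. -313.   16.]
[ 600. -317.   16.]
[ 620. -305.   16.]
[ 607. -310.   16.]
[ 593. -314.   16.]
[ 580. -318.   16.]
[ 587. -310.   16.]
[ 574. -314.   16.]
[ 577. -308.   16.]
[ 520. -326.   16.]
[ 523. -320.   16.]
[ 526. -313.   16.]
[ 603. -269.   16.]
[ 580. -271.   16.]
0.66,-0.005,0.034,0.004,0.03,-0.05,0.22,
0.66,-0.004,0.034,0.004,0.03,-0.06,0.22,
0.66,-0.001,0,0.028,0,0,0.08,
0.66,0,0,0.028,0,0,0.09,
0.66,-0.001,-0.001,0.028,0,0,0.08

0.66,0,0,0.009,0,0,0,
0.66,0,0,0.009,0,0,0,
end [ 586.6 -311.6   21.7] -87.38843776947238
```

>>> play_rows(motion=[0.66,-0.005,0.034,0,0,0,0.35,0.66,-0.004,0.034,0,0,0,0.35,0.66,0,0,0.04,0,0,0,0.66,0,0,0.02,0,0,0,0.66,0,0,0,0,0,0])

```text
time_s: 8.5
position: [0.5836, -0.3103, 0.0599]
ee_rot: [-3.135, -0.069, 0.013]
wrist_force: [-0.6, 1.1, -0.0]
gripper_width: 0.0289
gripper_force: 0.0
```

Run:
```python
from h import *
st()
plan([((587,-312.5,40),-87.4,.66,1),((587,-312.5,20),-87.4,.66,2)])
```

```text
t8.5 [ 583.6 -310.3   59.9] yaw -87.5 F [-0.6  1.1 -0. ] w 28.9 f 0.0 q [-0.54  0.3   1.32  0.    1.53  0.99]
0.66,0.003,0.002,0.02,-0.08,0.12,-0.02,
0.66,0,0,0.01,0,0,0,
0.66,0,0,0.01,0,0,0,
end [ 586.6 -312.1   19.9] -87.38216954349741
```

>>> play_rows(motion=[0.66,0,0,0.02,0,0,0,0.66,0,0,0.012,0,0,0,0.66,0,0,0.005,0,0,0,0.66,0,0,0,0,0,0,0.66,0,0,0,0,0,0])

```text
time_s: 9.0
position: [0.5869, -0.3116, 0.0303]
ee_rot: [3.14, 0.071, 0.002]
wrist_force: [0.3, -0.3, 0.0]
gripper_width: 0.0289
gripper_force: 0.0
```

>>> play_rows(motion=[0.66,0,0,0.006,0,0,0,0.66,0,0,0.004,0,0,0,0.66,0,0,0,0,0,0])

```text
time_s: 9.3
position: [0.5869, -0.3118, 0.0207]
ee_rot: [3.14, 0.071, 0.002]
wrist_force: [-1.1, 0.2, 4.9]
gripper_width: 0.0291
gripper_force: 2.7
```

>>> play_rows(motion=[0.85,0,0,0,0,0,0,1,0,0,0,0,0,0,1,0,0,0,0,0,0,1,0,0,0,0,0,0,1,0,0,0,0,0,0])

```text
time_s: 9.8
position: [0.5875, -0.3117, 0.0215]
ee_rot: [3.14, 0.071, 0.005]
wrist_force: [-0.2, 1.3, 6.4]
gripper_width: 0.0052
gripper_force: 59.3
```

>>> play_rows(motion=[1,0,0,-0.02,0,0,0,1,0,0,-0.03,0,0,0,1,0,0,-0.03,0,0,0,1,0,0,0,0,0,0,1,0,0,0,0,0,0])

```text
time_s: 10.3
position: [0.5868, -0.3118, 0.1]
ee_rot: [3.14, 0.071, 0.003]
wrist_force: [0.1, -0.0, -1.1]
gripper_width: 0.0045
gripper_force: 58.6
```

Run:
```python
from h import *
st()
plan([((584.5,-176,101),-84.7,1,5)])
```

```text
t10.3 [ 586.8 -311.8  100. ] yaw -87.4 F [ 0.1 -0.  -1.1] w 4.5 f 58.6 q [-0.54  0.28  1.28 -0.    1.58  0.99]
1,0.001,-0.027,0,0,0,-0.14,
1,0.001,-0.027,0,0,-0.01,-0.14,
1,0.001,-0.027,0,0.01,0,-0.13,
1,0.002,-0.027,-0.001,0,-0.01,-0.14,
1,0.001,-0.028,0,0.01,0,-0.13

end [ 584.1 -175.7  100.9] -84.70612527737137
```

>>> play_rows(motion=[1,0.001,-0.027,0,0,0,-0.14,1,0.001,-0.027,0,0,0,-0.14,1,0.001,-0.027,0,0,0,-0.13,1,0.002,-0.027,0,0,0,-0.14,1,0.001,-0.028,0,0,0,-0.13])

```text
time_s: 10.8
position: [0.5826, -0.1741, 0.0966]
ee_rot: [-3.137, -0.145, 0.005]
wrist_force: [0.2, 0.7, -1.3]
gripper_width: 0.0044
gripper_force: 58.7
```

>>> play_rows(motion=[1,0,0,0,0,0,0,1,0,0,0,0,0,0])

```text
time_s: 11.0
position: [0.583, -0.1749, 0.0974]
ee_rot: [-3.138, -0.147, 0.004]
wrist_force: [-0.2, -1.7, -0.4]
gripper_width: 0.0046
gripper_force: 58.7
```

Run:
```python
from h import *
st()
f=grab_frame("side"); a=cv2.resize(f["pixels"][190:310,220:380,::-1],(800,600),interpolation=cv2.INTER_CUBIC)
cv2.imwrite("pics/s4.png",a)
f=grab_frame("top"); np.savez("t4.npz",**f)
hsv=cv2.cvtColor(f["pixels"],cv2.COLOR_RGB2HSV);P=cloud(f)
m=(hsv[...,1]<60)&(hsv[...,2]>140)&(abs(P[...,1]+.176)<.03)&(abs(P[...,0]-.584)<.11)&(P[...,2]<.12)&(P[...,2]>.05)
uv=np.argwhere(m)[:,::-1];p=ray(f,uv,.094)*1000;print(len(p),p.min(0),p.max(0));print(np.round(p[::max(1,len(p)//12)]))
```

```text
t11.0 [ 583.  -174.9   97.4] yaw -84.6 F [-0.2 -1.7 -0.4] w 4.6 f 58.7 q [-0.35  0.14  1.44 -0.    1.56  1.13]
112 [ 505.02704373 -184.73844243   94.        ] [ 555.42554215 -175.34500749   94.        ]
[[ 555. -181.   94.]
 [ 551. -181.   94.]
 [ 546. -176.   94.]
 [ 543. -181.   94.]
 [ 540. -182.   94.]
 [ 536. -178.   94.]
 [ 532. -180.   94.]
 [ 528. -179.   94.]
 [ 525. -180.   94.]
 [ 522. -182.   94.]
 [ 519. -182.   94.]
 [ 513. -175.   94.]
 [ 507. -178.   94.]]
```

View pics/s4.png

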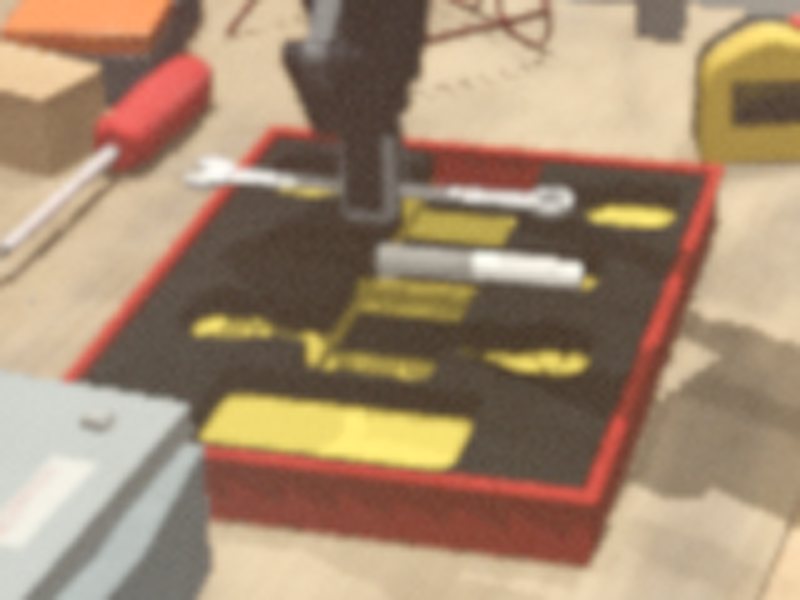

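Side view: the wrench is held level over the small bay, jaw at (215,170) and ring at (555,198). Lowering it now.

>>> play_rows(motion=[1,0.001,0.001,0.03,0,0,0,1,0,0,0.025,0,0,0,1,0,0,0.012,0,0,0,1,0,0,0.005,0,0,0,1,0,0,0,0,0,0])

```text
time_s: 11.6
position: [0.5846, -0.1768, 0.0269]
ee_rot: [-3.138, -0.144, 0.001]
wrist_force: [-0.1, -0.6, -0.2]
gripper_width: 0.0045
gripper_force: 58.7
```

>>> play_rows(motion=[1,0,0,0,0,0,0,1,0,0,0.002,0,0,0,1,0,0,0,0,0,0])

```text
time_s: 11.9
position: [0.5852, -0.1765, 0.0262]
ee_rot: [3.138, 0.145, 0.002]
wrist_force: [0.6, 0.1, -1.0]
gripper_width: 0.0043
gripper_force: 58.7
```

>>> play_rows(motion=[1,0,0,0.003,0,0,0,1,0,0,0,0,0,0,1,0,0,0,0,0,0])

```text
time_s: 12.2
position: [0.5847, -0.1762, 0.0222]
ee_rot: [-3.138, -0.145, 0.0]
wrist_force: [0.0, -0.5, -0.8]
gripper_width: 0.0047
gripper_force: 58.7
```

>>> play_rows(motion=[0.9,0,0,0,0,0,0,0.8,0,0,0,0,0,0,0.7,0,0,0,0,0,0,0.66,0,0,0,0,0,0,0.66,0,0,0,0,0,0])

```text
time_s: 12.7
position: [0.5848, -0.1763, 0.0223]
ee_rot: [3.138, 0.145, 0.0]
wrist_force: [0.4, 0.2, 0.4]
gripper_width: 0.0288
gripper_force: 0.0
```

>>> play_rows(motion=[0.66,0,0,-0.02,0,0,0,0.66,0,0,-0.04,0,0,0,0.66,0,0,-0.045,0,0,0,0.66,0,0,-0.045,0,0,0,0.66,0,0,0,0,0,0])

```text
time_s: 13.2
position: [0.5875, -0.1773, 0.1817]
ee_rot: [3.133, 0.145, 0.02]
wrist_force: [0.4, -1.0, 1.3]
gripper_width: 0.029
gripper_force: 0.0
```

Run:
```python
from h import *
st()
plan([((484,60,175),-96.3,.66,6)])
```

```text
t13.2 [ 587.5 -177.3  181.7] yaw -84.7 F [ 0.4 -1.   1.3] w 29.0 f 0.0 q [-0.35  0.11  1.32 -0.    1.69  1.13]
0.66,-0.014,-0.041,0.001,0.01,-0.03,0.48,
0.66,-0.015,-0.041,0.001,0.01,-0.03,0.48,
0.66,-0.016,-0.04,0.001,0.01,-0.03,0.48,
0.66,-0.017,-0.039,0.001,0.01,-0.03,0.49,
0.66,-0.019,-0.039,0.001,0.01,-0.04,0.48

0.66,-0.02,-0.038,0,0.02,-0.03,0.49,
end [484.4  60.2 175.1] -96.30550543847886
```

>>> play_rows(motion=[0.66,-0.014,-0.041,0,0,0,0.48,0.66,-0.015,-0.041,0,0,0,0.48,0.66,-0.016,-0.04,0,0,0,0.48,0.66,-0.016,-0.039,0,0,0,0.49,0.66,-0.018,-0.039,0,0,0,0.48])

```text
time_s: 13.7
position: [0.4997, 0.023, 0.1719]
ee_rot: [-3.139, 0.122, -0.0]
wrist_force: [0.4, 0.7, 0.3]
gripper_width: 0.0293
gripper_force: 0.0
```

>>> play_rows(motion=[0.66,-0.018,-0.038,0,0,0,0.49,0.66,0,0,0.04,0,0,0,0.66,0,0,0.04,0,0,0,0.66,0,0,0,0,0,0,0.66,0,0,0,0,0,0])

```text
time_s: 14.2
position: [0.4852, 0.0609, 0.0923]
ee_rot: [3.137, -0.173, -0.003]
wrist_force: [-0.8, 0.0, 1.0]
gripper_width: 0.0288
gripper_force: 0.0
```

Run:
```python
from h import *
st()
f=grab_frame("side"); np.savez("s5.npz",**f)
hsv=cv2.cvtColor(f["pixels"],cv2.COLOR_RGB2HSV).astype(int)
v,u=np.mgrid[:480,:640]
m=(hsv[...,1]<40)&(hsv[...,2]>150)&(u>245)&(u<360)&(v>325)&(v<375)
print("lwr side",rect(f,m,.003))
plan([((484,60,30),-96.3,.66,3),((484,60,17),-96.3,.66,2)])
a=f["pixels"][200:410,220:400,::-1]; cv2.imwrite("pics/s5.png",cv2.resize(a,(514,600),interpolation=cv2.INTER_CUBIC))
```

```text
t14.2 [485.2  60.9  92.3] yaw -96.3 F [-0.8  0.   1. ] w 28.8 f 0.0 q [ 0.06 -0.19  1.77 -0.    1.56  1.74]
lwr side [535.3  81.1 108.6  57.6 -66.3]
0.66,-0.001,0,0.021,0,-0.01,0,
0.66,-0.001,0.001,0.021,0,-0.01,0,
0.66,0,0,0.022,0,0,-0.01,
0.66,0,0,0.006,0,0,0,
0.66,0,0,0.007,0,0,0

end [484.3  60.   17. ] -96.29194533208762
```

View pics/s5.png

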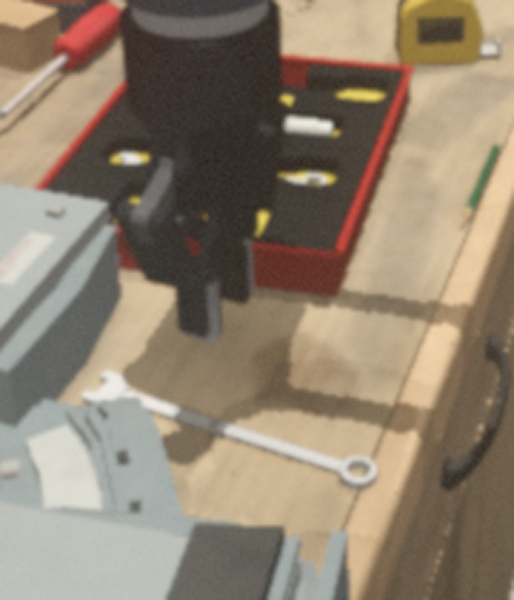

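Both heads of the small wrench show in the small bay at (130,157) and (315,178). The gripper stands over the large wrench's shank, so I descend gently.

>>> play_rows(motion=[0.66,-0.001,0.001,0.03,0,0,0,0.66,0,0,0.025,0,0,0,0.66,0,0,0.01,0,0,0,0.66,0,0,0,0,0,0,0.66,0,0,0,0,0,0])

```text
time_s: 14.75
position: [0.4858, 0.0599, 0.0294]
ee_rot: [-3.137, 0.173, -0.004]
wrist_force: [-0.3, 0.6, -0.3]
gripper_width: 0.0295
gripper_force: 0.0
```

>>> play_rows(motion=[0.66,0,0,0.006,0,0,0,0.66,0,0,0.002,0,0,0,0.66,0,0,0,0,0,0])

```text
time_s: 15.05
position: [0.4845, 0.0601, 0.0193]
ee_rot: [3.137, -0.173, 0.0]
wrist_force: [0.8, 0.5, 1.3]
gripper_width: 0.0293
gripper_force: 0.0
```

>>> play_rows(motion=[0.66,0,0,0.003,0,0,0,0.8,0,0,0,0,0,0,0.9,0,0,0,0,0,0,1,0,0,0,0,0,0,1,0,0,0,0,0,0])

```text
time_s: 15.55
position: [0.4845, 0.0601, 0.0164]
ee_rot: [-3.137, 0.173, -0.0]
wrist_force: [-0.7, -0.2, 0.2]
gripper_width: 0.0051
gripper_force: 58.7
```

>>> play_rows(motion=[1,0,0,0,0,0,0,1,0,0,-0.005,0,0,0,1,0,0,-0.015,0,0,0,1,0,0,0,0,0,0])

```text
time_s: 15.95
position: [0.4861, 0.0601, 0.0393]
ee_rot: [-3.136, 0.173, -0.007]
wrist_force: [0.9, -0.2, -0.0]
gripper_width: 0.0051
gripper_force: 58.7
```

>>> play_rows(motion=[1,0,0,-0.04,0,0,0,1,0,0,-0.045,0,0,0,1,0,0,-0.03,0,0,0,1,0,0,0,0,0,0])

```text
time_s: 16.35
position: [0.487, 0.0602, 0.1579]
ee_rot: [-3.136, 0.173, -0.017]
wrist_force: [0.3, -0.9, -0.3]
gripper_width: 0.0049
gripper_force: 58.9
```

Run:
```python
from h import *
st()
plan([((597,-312,120),-84.7,1,10)])
```

```text
t16.4 [487.   60.2 157.9] yaw -96.3 F [ 0.3 -0.9 -0.3] w 4.9 f 58.9 q [ 0.05 -0.22  1.68 -0.    1.67  1.73]
1,0.015,0.036,0.004,0,-0.02,-0.29,
1,0.014,0.036,0.004,0,-0.02,-0.29,
1,0.014,0.036,0.004,0,-0.01,-0.29,
1,0.013,0.037,0.004,0,-0.02,-0.29,
1,0.012,0.037,0.004,0,-0.01,-0.29

1,0.011,0.037,0.004,0,-0.02,-0.29,
1,0.011,0.037,0.004,0,-0.01,-0.29,
1,0.01,0.038,0.003,0,-0.02,-0.29,
1,0.009,0.038,0.004,0,-0.01,-0.29,
1,0.008,0.037,0.003,-0.01,-0.02,-0.29

end [ 597.4 -311.6  120.2] -84.70362957229356
```

>>> play_rows(motion=[1,0.015,0.036,0.004,0,0,-0.29,1,0.014,0.036,0.004,0,0,-0.29,1,0.014,0.036,0.004,0,0,-0.29,1,0.013,0.037,0.004,0,0,-0.29,1,0.012,0.037,0.004,0,0,-0.29])

```text
time_s: 16.85
position: [0.5396, -0.1278, 0.1303]
ee_rot: [-3.141, 0.012, 0.001]
wrist_force: [0.9, 0.3, -1.7]
gripper_width: 0.0048
gripper_force: 58.8
```

>>> play_rows(motion=[1,0.012,0.037,0.004,0,0,-0.29,1,0.012,0.037,0.004,0,0,-0.29,1,0.01,0.038,0.004,0,0,-0.29,1,0.01,0.038,0.004,0,0,-0.29,1,0.008,0.037,0.004,0,0,-0.29])

```text
time_s: 17.35
position: [0.5976, -0.3132, 0.1098]
ee_rot: [-3.137, -0.146, 0.002]
wrist_force: [0.6, -0.0, -1.3]
gripper_width: 0.0048
gripper_force: 58.8
```

>>> play_rows(motion=[1,0,0,0,0,0,0,1,0,0,0,0,0,0])

```text
time_s: 17.55
position: [0.597, -0.3121, 0.1094]
ee_rot: [-3.136, -0.142, 0.003]
wrist_force: [0.1, 0.4, -0.5]
gripper_width: 0.005
gripper_force: 58.9
```

Run:
```python
from h import *
st()
f=grab_frame("top"); np.savez("t6.npz",**f)
hsv=cv2.cvtColor(f["pixels"],cv2.COLOR_RGB2HSV);P=cloud(f)
m=(hsv[...,1]<60)&(hsv[...,2]>140)&(abs(P[...,1]+.312)<.035)&(abs(P[...,0]-.59)<.12)&(P[...,2]<.14)&(P[...,2]>.06)
uv=np.argwhere(m)[:,::-1];p=ray(f,uv,.107)*1000;print(len(p),p.min(0),p.max(0));print(np.round(p[::max(1,len(p)//12)]))
a=f["pixels"][100:265,235:435,::-1]; b=cv2.resize(a,(720,594),interpolation=cv2.INTER_CUBIC); cv2.imwrite("pics/t6.png",b)
plan([((597,-312,50),-84.7,1,2)])
```

```text
t17.6 [ 597.  -312.1  109.4] yaw -84.8 F [ 0.1  0.4 -0.5] w 5.0 f 58.9 q [-0.53  0.31  1.23  0.    1.61  0.95]
243 [ 506.62785992 -326.74009838  107.        ] [ 669.5777784  -300.10320746  107.        ]
[[ 670. -303.  107.]
 [ 575. -311.  107.]
 [ 569. -312.  107.]
 [ 562. -316.  107.]
 [ 555. -312.  107.]
 [ 549. -316.  107.]
 [ 543. -317.  107.]
 [ 535. -314.  107.]
 [ 529. -317.  107.]
 [ 523. -316.  107.]
 [ 518. -327.  107.]
 [ 511. -312.  107.]
 [ 507. -316.  107.]]
1,0,0,0.03,-0.01,0.01,0,
1,0,0.001,0.03,-0.01,0.01,-0.01,
end [ 597.3 -312.2   50.2] -84.69391773311965
```

View pics/t6.png

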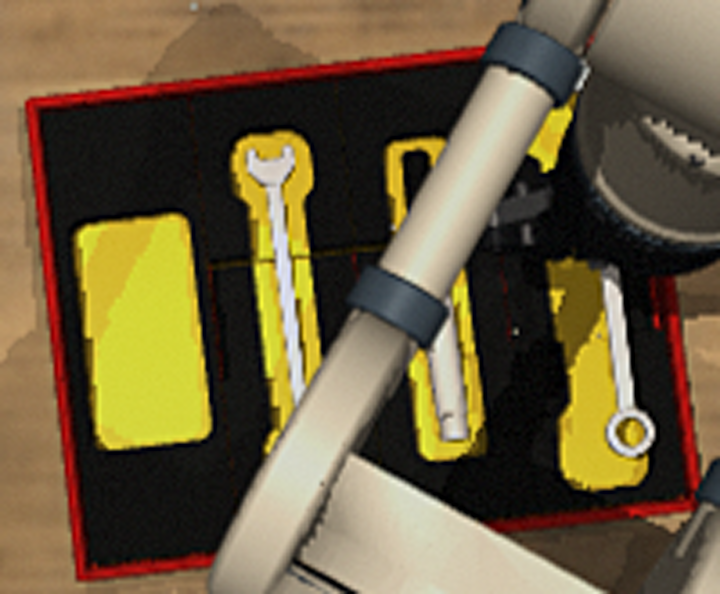

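Small wrench and marker lie in their cutouts at (275,200) and (450,410). The large wrench is over its bay, and its near end at x=507 mm is as expected. Lowering.

>>> play_rows(motion=[1,0,0,0.03,0,0,0,1,0,0,0.03,0,0,0,1,0,0,0.012,0,0,0,1,0,0,0,0,0,0,1,0,0,0,0,0,0])

```text
time_s: 18.1
position: [0.5981, -0.3113, 0.0407]
ee_rot: [3.137, 0.146, 0.002]
wrist_force: [0.5, 0.0, -0.4]
gripper_width: 0.0051
gripper_force: 59.0
```

>>> play_rows(motion=[1,0,0,0.004,0,0,0,1,0,0,0.003,0,0,0,1,0,0,0,0,0,0])

```text
time_s: 18.4
position: [0.5977, -0.3118, 0.0326]
ee_rot: [3.138, 0.145, 0.001]
wrist_force: [-0.7, 0.3, -1.2]
gripper_width: 0.0052
gripper_force: 59.0
```

>>> play_rows(motion=[1,0,0,0.003,0,0,0,1,0,0,0,0,0,0])

```text
time_s: 18.6
position: [0.598, -0.312, 0.0313]
ee_rot: [3.137, 0.145, 0.002]
wrist_force: [-3.1, 1.3, 6.4]
gripper_width: 0.0048
gripper_force: 60.3
```

>>> play_rows(motion=[0.9,0,0,0,0,0,0,0.8,0,0,0,0,0,0,0.66,0,0,0,0,0,0,0.66,0,0,0,0,0,0])

```text
time_s: 19.0
position: [0.5974, -0.3116, 0.0288]
ee_rot: [-3.138, -0.145, 0.001]
wrist_force: [-0.9, -0.5, -0.3]
gripper_width: 0.0289
gripper_force: 0.0
```

>>> play_rows(motion=[0.66,0,0,-0.02,0,0,0,0.66,0,0,-0.04,0,0,0,0.5,0,0,-0.045,0,0,0,0.2,0,0,-0.045,0,0,0,0,0,0,0,0,0,0])

```text
time_s: 19.5
position: [0.5999, -0.3131, 0.1891]
ee_rot: [3.13, 0.145, 0.019]
wrist_force: [1.0, -0.6, -0.1]
gripper_width: 0.0701
gripper_force: 0.0
```

Run:
```python
from h import *
st()
plan([((488.7,-451.7,170),-67.5,0,6)])
```

```text
t19.5 [ 599.9 -313.1  189.1] yaw -84.7 F [ 1.  -0.6 -0.1] w 70.1 f 0.0 q [-0.53  0.28  1.11 -0.    1.73  0.95]
0,-0.021,0.021,0.003,0.02,-0.02,-0.72,
0,-0.022,0.02,0.003,0.02,-0.03,-0.72,
0,-0.022,0.019,0.003,0.03,-0.02,-0.72,
0,-0.024,0.018,0.003,0.02,-0.03,-0.71,
0,-0.024,0.017,0.003,0.03,-0.02,-0.72

0,-0.025,0.016,0.004,0.02,-0.03,-0.71,
end [ 489.  -451.7  169.8] -67.50579683599432
```

>>> play_rows(motion=[0,-0.021,0.021,0.003,0,0,-0.72,0,-0.022,0.02,0.003,0,0,-0.72,0,-0.022,0.019,0.003,0,0,-0.72,0,-0.023,0.018,0.003,0,0,-0.71,0,-0.023,0.017,0.003,0,0,-0.72])

```text
time_s: 20.0
position: [0.5058, -0.4271, 0.1637]
ee_rot: [-3.095, -0.539, 0.0]
wrist_force: [-0.3, -0.2, 0.9]
gripper_width: 0.0853
gripper_force: 0.0
```

>>> play_rows(motion=[0,-0.023,0.016,0.004,0,0,-0.71,0,0,0,0,0,0,0,0,0,0,0,0,0,0])

```text
time_s: 20.3
position: [0.49, -0.4492, 0.1597]
ee_rot: [-3.081, -0.61, 0.0]
wrist_force: [-0.2, -0.2, -0.4]
gripper_width: 0.0856
gripper_force: 0.0
```

Run:
```python
from h import *
st()
plan([((488.7,-451.7,100),-67.5,0,2),((488.7,-451.7,42),-67.5,0,3)])
f=grab_frame("top"); np.savez("t7.npz",**f)
a=f["pixels"][100:265,235:435,::-1]; b=cv2.resize(a,(720,594),interpolation=cv2.INTER_CUBIC); cv2.imwrite("pics/t7.png",b)
```

```text
t20.3 [ 490.  -449.2  159.7] yaw -67.6 F [-0.2 -0.2 -0.4] w 85.6 f 0.0 q [-0.79  0.27  1.19  0.    1.69  0.39]
0,-0.001,0.001,0.03,-0.01,0,-0.01,
0,-0.001,0.001,0.03,0,0,-0.02,
0,0,0,0.019,0,0,0,
0,0,0,0.019,0,0,0,
0,0,0,0.02,0,0,0

end [ 488.9 -451.8   41.7] -67.49620449535882
```

View pics/t7.png

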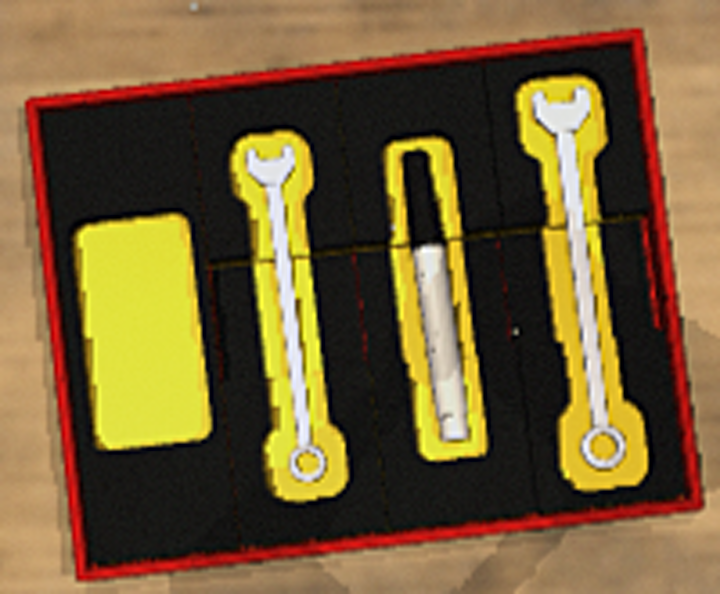

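All three tools lie in their own cutouts: small wrench at (285,320), marker at (437,300), large wrench at (580,270). On to the tape.

>>> play_rows(motion=[0,-0.001,0.001,0.03,0,0,0,0,-0.001,0.001,0.03,0,0,0,0,0,0,0.02,0,0,0,0,0,0,0.02,0,0,0,0,0,0,0.018,0,0,0])

```text
time_s: 20.85
position: [0.4903, -0.4502, 0.0412]
ee_rot: [-3.08, -0.615, -0.0]
wrist_force: [-0.1, -0.5, 1.1]
gripper_width: 0.0851
gripper_force: 0.0
```

>>> play_rows(motion=[0,0,0,0,0,0,0,0.3,0,0,0,0,0,0,0.5,0,0,0,0,0,0,0.6,0,0,0,0,0,0,1,0,0,0,0,0,0])

```text
time_s: 21.35
position: [0.49, -0.4521, 0.0442]
ee_rot: [3.079, 0.612, 0.003]
wrist_force: [-0.1, 1.7, 5.9]
gripper_width: 0.0373
gripper_force: 61.3
```

>>> play_rows(motion=[1,0,0,0,0,0,0,1,0,0,-0.01,0,0,0,1,0,0,-0.03,0,0,0,1,0,0,-0.03,0,0,0,1,0,0,0,0,0,0])

```text
time_s: 21.85
position: [0.4907, -0.4533, 0.1182]
ee_rot: [3.074, 0.611, 0.007]
wrist_force: [0.6, -0.3, -1.7]
gripper_width: 0.0372
gripper_force: 60.7
```

Run:
```python
from h import *
st()
f=grab_frame("side"); cv2.imwrite("pics/s8.png",cv2.resize(f["pixels"][140:320,220:460,::-1],(800,600),interpolation=cv2.INTER_CUBIC))
```

```text
t21.9 [ 490.7 -453.3  118.2] yaw -67.5 F [ 0.6 -0.3 -1.7] w 37.2 f 60.7 q [-0.8   0.28  1.25 -0.    1.61  0.38]
```

View pics/s8.png

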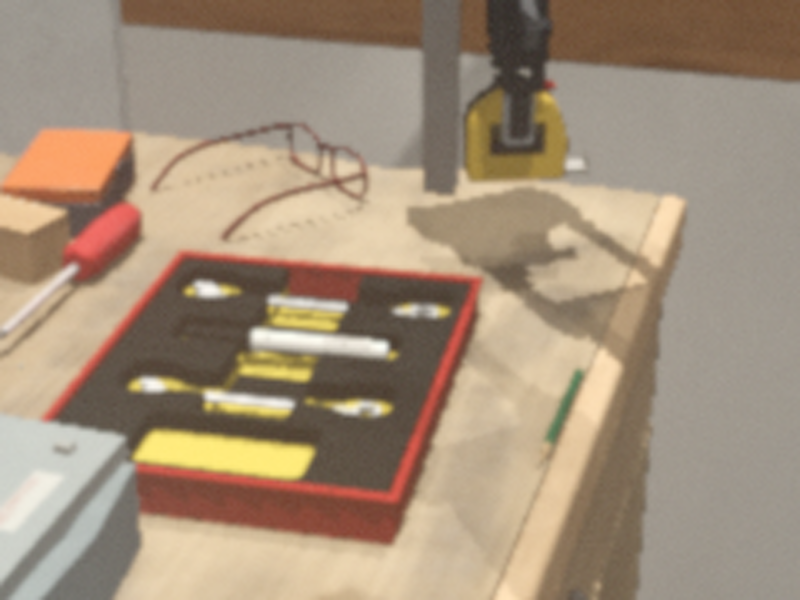

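The tape is lifted level at (515,135), hook toward the robot. I check the saw's clearance near the tape bay and plan the transfer.

Run:
```python
from h import *
for n in("top0.npz","side0.npz","t7.npz"):
    Q=cloud(load(n)).reshape(-1,3);Q=Q[(Q[:,1]>-.3)&(Q[:,1]<.3)&(Q[:,0]>.35)]
    for lo,hi in((.04,.1),(.1,.25),(.25,.6)):
        s=Q[(Q[:,2]>lo)&(Q[:,2]<hi)&(Q[:,0]<.72)]
        if len(s): d=np.hypot(s[:,0]-.587,s[:,1]+.107);print(n,lo,np.round(np.c_[s,d][np.argsort(d)[:40:13]],3).tolist())
p=plan([((587,-107,118),-84.7,1,9)])
```

```text
top0.npz 0.04 [[0.595, -0.032, 0.064, 0.076], [0.598, -0.03, 0.074, 0.078], [0.595, -0.029, 0.065, 0.079], [0.608, -0.03, 0.072, 0.08]]
top0.npz 0.1 [[0.685, -0.008, 0.105, 0.14], [0.685, -0.005, 0.115, 0.142], [0.69, -0.008, 0.111, 0.143], [0.691, -0.007, 0.118, 0.144]]
top0.npz 0.25 [[0.694, -0.02, 0.333, 0.138], [0.692, -0.016, 0.349, 0.139], [0.693, -0.017, 0.344, 0.139], [0.69, -0.013, 0.379, 0.14]]
side0.npz 0.04 [[0.595, -0.031, 0.064, 0.077], [0.595, -0.027, 0.064, 0.081], [0.603, -0.026, 0.073, 0.082], [0.616, -0.029, 0.073, 0.083]]
side0.npz 0.1 [[0.687, -0.007, 0.101, 0.141], [0.686, -0.003, 0.117, 0.143], [0.685, -0.001, 0.111, 0.145], [0.686, 0.001, 0.114, 0.146]]
side0.npz 0.25 [[0.693, -0.013, 0.33, 0.142], [0.686, 0.001, 0.317, 0.146], [0.683, 0.007, 0.329, 0.149], [0.683, 0.01, 0.316, 0.151]]
t7.npz 0.04 [[0.597, -0.031, 0.063, 0.076], [0.599, -0.03, 0.075, 0.078], [0.608, -0.031, 0.061, 0.079], [0.601, -0.029, 0.074, 0.08]]
t7.npz 0.1 [[0.685, -0.007, 0.123, 0.14], [0.688, -0.008, 0.125, 0.142], [0.686, -0.004, 0.115, 0.143], [0.686, -0.003, 0.123, 0.144]]
t7.npz 0.25 [[0.69, -0.014, 0.383, 0.139], [0.692, -0.016, 0.352, 0.139], [0.694, -0.018, 0.339, 0.14], [0.689, -0.011, 0.373, 0.14]]
1,0.025,-0.031,0,0.01,0,0.48,
1,0.024,-0.032,0,0.01,0,0.48,
1,0.022,-0.033,0,0.01,0,0.48,
1,0.021,-0.034,-0.001,0.01,-0.01,0.48,
1,0.02,-0.034,0,0,0,0.48

1,0.019,-0.035,-0.001,0.01,-0.01,0.47,
1,0.018,-0.036,0,0,0,0.48,
1,0.017,-0.036,-0.001,0.01,-0.01,0.47,
1,0.015,-0.037,0,0,0,0.48,
end [ 586.7 -107.2  117.9] -84.71560307219833
```

>>> play_rows(motion=[1,0.025,-0.031,0,0,0,0.48,1,0.024,-0.032,0,0,0,0.48,1,0.022,-0.033,0,0,0,0.48,1,0.021,-0.034,0,0,0,0.48,1,0.02,-0.034,0,0,0,0.48])

```text
time_s: 22.4
position: [0.5421, -0.2582, 0.1096]
ee_rot: [-3.12, -0.35, 0.005]
wrist_force: [0.1, 0.8, -1.1]
gripper_width: 0.0372
gripper_force: 61.0
```

>>> play_rows(motion=[1,0.019,-0.035,0,0,0,0.47,1,0.018,-0.036,0,0,0,0.48,1,0.017,-0.036,0,0,0,0.47,1,0.015,-0.037,0,0,0,0.48,1,0,0,0,0,0,0])

```text
time_s: 22.9
position: [0.5857, -0.1011, 0.1098]
ee_rot: [-3.135, -0.152, 0.005]
wrist_force: [0.8, -0.1, -2.7]
gripper_width: 0.0378
gripper_force: 61.2
```

Run:
```python
from h import *
st()
plan([((587,-107,57),-84.7,1,3)])
f=grab_frame("side"); P=cloud(f)
q=P.reshape(-1,3)*1000; q=q[(abs(q[:,0]-587)<70)&(abs(q[:,1]+107)<40)&(q[:,2]>60)&(q[:,2]<130)]
hsv=cv2.cvtColor(f["pixels"],cv2.COLOR_RGB2HSV)
m=(hsv[...,0]>18)&(hsv[...,0]<36)&(hsv[...,1]>120)&(P[...,2]>.05)&(P[...,2]<.15)&(abs(P[...,1]+.107)<.05)
y=P[m]*1000;print(len(y),np.percentile(y,[1,99],axis=0).round(1))
cv2.imwrite("pics/s9.png",cv2.resize(f["pixels"][140:320,200:440,::-1],(800,600),interpolation=cv2.INTER_CUBIC))
```

```text
t22.9 [ 585.7 -101.1  109.8] yaw -84.4 F [ 0.8 -0.1 -2.7] w 37.8 f 61.2 q [-0.23  0.09  1.47  0.    1.58  1.24]
1,0,0.002,0.018,-0.02,0.01,0.02,
1,0,0.002,0.017,-0.02,0.02,0.02,
1,0.001,0.002,0.018,-0.01,0.01,0.02,
end [ 587.1 -106.9   56.7] -84.68647610717593
851 [[ 547.  -103.4   66. ]
 [ 616.6  -77.6  129.7]]
```

View pics/s9.png

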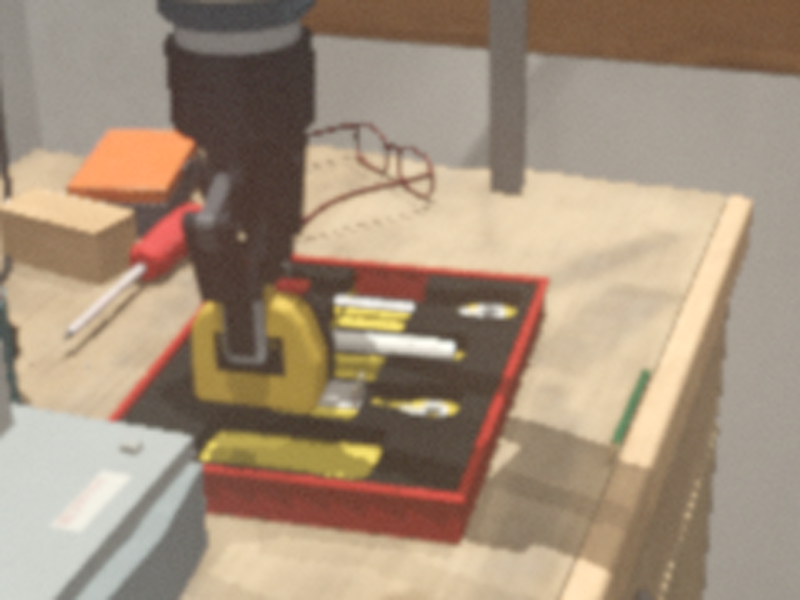

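The tape is held level above its cutout, hook at (345,395). I settle it and lower partway.

>>> play_rows(motion=[1,0.002,0.002,0.02,0,0,0,1,0,0,0.01,0,0,0,1,0,0,0,0,0,0,1,0,0,0,0,0,0,1,0,0,0,0,0,0])

```text
time_s: 23.45
position: [0.5881, -0.1086, 0.083]
ee_rot: [3.138, 0.144, 0.001]
wrist_force: [0.0, 0.8, -1.4]
gripper_width: 0.0375
gripper_force: 61.3
```

Run:
```python
from h import *
st()
plan([((588,-107,57),-84.7,1,2)])
```

```text
t23.4 [ 588.1 -108.6   83. ] yaw -84.7 F [ 0.   0.8 -1.4] w 37.5 f 61.3 q [-0.24  0.11  1.49 -0.    1.53  1.24]
1,0,-0.001,0.013,0,-0.01,-0.01,
1,0,-0.001,0.013,0,0,0,
end [ 588.  -106.6   57. ] -84.7063049006499
```

>>> play_rows(motion=[1,0,-0.001,0.012,0,0,0,1,0,0,0.008,0,0,0,1,0,0,0.004,0,0,0,1,0,0,0,0,0,0,1,0,0,0,0,0,0])

```text
time_s: 23.95
position: [0.5876, -0.1069, 0.0592]
ee_rot: [3.138, 0.145, -0.001]
wrist_force: [-3.8, 1.2, 5.4]
gripper_width: 0.0379
gripper_force: 62.1
```

>>> play_rows(motion=[1,0,0,0.002,0,0,0,1,0,0,0,0,0,0])

```text
time_s: 24.15
position: [0.5877, -0.1069, 0.0591]
ee_rot: [3.138, 0.145, 0.0]
wrist_force: [-9.4, 2.8, 13.1]
gripper_width: 0.0377
gripper_force: 63.1
```

>>> play_rows(motion=[0.6,0,0,0,0,0,0,0.5,0,0,0,0,0,0,0.4,0,0,0,0,0,0,0.3,0,0,0,0,0,0,0.3,0,0,0,0,0,0])

```text
time_s: 24.65
position: [0.5877, -0.107, 0.0558]
ee_rot: [-3.138, -0.145, 0.001]
wrist_force: [-0.1, -0.3, 0.8]
gripper_width: 0.0596
gripper_force: 0.0
```

>>> play_rows(motion=[0.3,0,0,-0.02,0,0,0,0.3,0,0,-0.04,0,0,0,0.3,0,0,-0.04,0,0,0,0.3,0,0,-0.04,0,0,0,0.3,0,0,0,0,0,0])

```text
time_s: 25.15
position: [0.5902, -0.1076, 0.2041]
ee_rot: [3.135, 0.145, 0.018]
wrist_force: [0.9, -0.3, 0.0]
gripper_width: 0.0596
gripper_force: 0.0
```

Run:
```python
from h import *
st()
plan([((400,-250,200),-84.7,.3,6)])
```

```text
t25.1 [ 590.2 -107.6  204.1] yaw -84.7 F [ 0.9 -0.3  0. ] w 59.6 f 0.0 q [-0.24  0.08  1.32 -0.    1.73  1.24]
0.3,-0.034,0.021,0,0.01,-0.03,0,
0.3,-0.034,0.021,0.001,0.01,-0.03,0,
0.3,-0.034,0.021,0,0.01,-0.03,0,
0.3,-0.034,0.02,0.001,0.01,-0.02,0,
0.3,-0.033,0.021,0.001,0.01,-0.03,0

0.3,-0.034,0.02,0,0.01,-0.02,0,
end [ 399.5 -249.8  200.1] -84.70276208103495
```

>>> play_rows(motion=[0.3,-0.023,0.037,0,0,0,0,0.3,-0.023,0.037,0,0,0,0,0.3,-0.023,0.037,0,0,0,0,0.3,-0.023,0.037,0,0,0,0,0.3,-0.023,0.037,0,0,0,0])

```text
time_s: 25.65
position: [0.4895, -0.3032, 0.1956]
ee_rot: [-3.138, -0.145, 0.001]
wrist_force: [1.0, -0.3, 0.0]
gripper_width: 0.06
gripper_force: 0.0
```

>>> play_rows(motion=[0.3,-0.023,0.037,0,0,0,0,0.3,-0.023,0.037,0,0,0,0,0.3,0,0,0,0,0,0,0.3,0,0,0,0,0,0])

```text
time_s: 26.05
position: [0.4509, -0.3804, 0.1954]
ee_rot: [-3.137, -0.142, 0.001]
wrist_force: [-0.0, 0.1, -0.5]
gripper_width: 0.0596
gripper_force: 0.0
```

Run:
```python
from h import *
st()
o=np.zeros((590,800,3),np.uint8)
f=grab_frame("top");P=cloud(f); q=P.reshape(-1,3)*1000
q=q[(abs(q[:,0]-583)<60)&(abs(q[:,1]+107)<32)&(q[:,2]>45)]
print("tape",q[:,2].max(),np.median(q[q[:,2]>np.percentile(q[:,2],70)],0),cv2.minAreaRect(q[:,:2].astype(np.float32)))
o[:297,:400]=cv2.resize(f["pixels"][100:265,235:435,::-1],(400,297)) if 0 else cv2.resize(f["pixels"][100:265,235:435,::-1],(400,297),interpolation=cv2.INTER_CUBIC)
g=grab_frame("side");o[:590,400:]=cv2.resize(g["pixels"][190:320,215:303,::-1],(400,590),interpolation=cv2.INTER_CUBIC)
P2=cloud(g);q=P2.reshape(-1,3)*1000
q=q[(abs(q[:,0]-583)<60)&(abs(q[:,1]+107)<32)&(q[:,2]>45)];print("side ztop",q[:,2].max(),q.min(0),q.max(0))
for n,bx in(("small",.5838),("large",.596),("marker",.59)):
    y={"small":-.176,"large":-.312,"marker":-.243}[n]
    hsv=cv2.cvtColor(f["pixels"],cv2.COLOR_RGB2HSV)
    m=(hsv[...,1]<60)&(hsv[...,2]>130)&(abs(P[...,1]-y)<.03)&(abs(P[...,0]-bx)<.11)
    r=ray(f,np.argwhere(m)[:,::-1],.016)*1000
    near,far=[np.median(P[...,2][m&(s*(P[...,0]-bx)>.025)])*1000 for s in(-1,1)]
    print(n,r.min(0),r.max(0),"z near/far",near,far,"foam",np.median(P[...,2][(abs(P[...,1]-y-.02)<.004)&(abs(P[...,0]-bx)<.04)])*1000)
cv2.imwrite("pics/fin.png",o)
```

```text
t26.1 [ 450.9 -380.4  195.4] yaw -84.8 F [-0.   0.1 -0.5] w 59.6 f 0.0 q [-0.76  0.06  1.35  0.    1.73  0.72]
tape 86.6953888988231 [ 582.64429522 -107.11097577   82.0255557 ] ((585.1061401367188, -106.94428253173828), (71.71078491210938, 38.36692810058594), 4.8538289070129395)
side ztop 84.54376420628289 [ 550.04060565 -125.47699859   45.02419052] [620.70830754 -81.20048112  84.54376421]
small [ 506.20693635 -189.70817623   16.        ] [ 662.46707506 -157.96709873   16.        ] z near/far 18.284075665970388 18.104228682497975 foam 6.870221469193759
large [ 509.53631246 -571.43054571   16.        ] [ 686.29464305 -292.40173467   16.        ] z near/far 21.091958899043384 19.162796125757716 foam 7.161007327125527
marker [ 524.45346271 -256.26852533   16.        ] [ 622.32890986 -225.63433893   16.        ] z near/far 28.462464819401934 23.022015103643465 foam 7.215672657697319
```

View pics/fin.png

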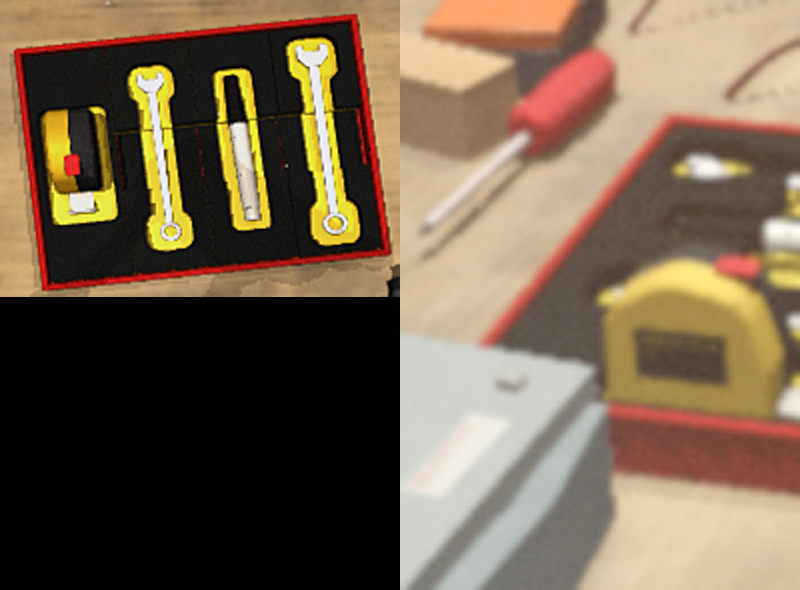

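The tape stands upright in its cutout, with its top at about 83 mm against 82 mm expected. The two wrenches and the marker lie flat at the right heights, and the pencil is where it was.

```bash
python3 -c "
from plant import sign_off
print(sign_off())"
```

```text
the job is handed in; nothing more can be done
None
```

The tape measure, large wrench, small wrench and marker are each in their own cutout, the pencil was left alone, and the job was handed in at about 26 s of robot time.

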